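# Lock the swing stop and roll the sleeve down to it

## Task

Get the roll-off rack ready and let the steel sleeve down: swing the yellow stop arm out across the lane, past the stiff place, until it clicks home against its end stop and its red plunger knob has dropped, feeling your way and never pressing or squeezing the arm hard. Then roll the sleeve out over the low brass ridge (a forward push on its top does it) so that it runs down the lane and comes to rest against the arm. Do not lift the sleeve, and leave the other things on the table alone.

Things in the scene. Friction and masses are not known exactly. Their poses are not given: they have to be found in the camera images.
- roll_rack: Fixed roll-off rack: grey base plate 100 x 320 x 12 mm (x = -50 to +50, y = -170 to +150 mm; a wing under the hinge reaches x = +122) with an aluminium lane, 66 mm between its blue rails. Origin on the table under the lane's middle; +y runs down the lane, +x to the hinge side. The lane (y = -150 to +150) is 24 mm above the table at y = 0 and falls 2.5 degrees towards +y; the rails stand 8 mm over it.
- stop_arm (a joint): Angle of the yellow stop arm, rad. 0 = folded along the rack's +y; grows anticlockwise from above; 1.57 = straight across the lane, pointing to the rack's -x. Starts at 0 to 0.25, turns easily at first. The end detent is clamped at a place not known beforehand: the arm seats between 1.40 and 1.76, against a hard stop. Over 30 N from the fingers on the arm (a squeeze counts) is forcing it.
- stop_arm_hinge (a point): Point on the arm's vertical hinge axis, level with the arm's top face, 47 mm above the table; in the rack's frame at x = 55, y = 100 mm. Its axes turn with the arm: +y along the arm to its free end.
- thumb_post (a point): Top centre of the upright steel thumb post on the arm, 85 mm from the hinge axis: 12 mm in diameter, 47 to 85 mm above the table. The arm is a bar 14 mm wide, 31 to 47 mm above the table, that ends 104 mm from the hinge axis, with a 61 mm tail beyond the hinge.
- bar_over_lane (a point): Point at the middle of the arm's bar, 55 mm from the hinge axis, 39 mm above the table; over the middle of the lane when the arm is across. +y along the arm to its free end; when the arm is across, +x points down the lane, and the sleeve comes from -x. The bar's faces are 7 mm either side.
- plunger (a joint): Height of the spring plunger on the arm's tail, m: 0.004 on the plain track. From 0.5 to 0.3 rad before the end it climbs a ramp to 0.0085, the push at the post rising to about 8 N; then it crosses a level hump with little force (the arm is not home there; on the ramp it may slide back), and drops over an edge into the pocket, to 0 = home, locking the arm both ways.
- plunger_knob (a point): Top centre of the red plunger knob (16 mm across) on the tail, 45 mm from the hinge axis; about 70 mm above the table when home, 4.5 mm higher on the plain track.
- sleeve: Loose ground steel sleeve, 44 mm in diameter, 60 mm long, 0.25 to 0.45 kg, lying across the lane. Origin at its centre; its x axis is its own axis. It starts parked in the lane at the rack's y = -102 mm, centre 50.5 mm above the table. It rolls very easily, by itself once over the low ridge; 8 to 10 N down on its top is enough to roll it there.
- sleeve_mark (a point): Red paint mark on the sleeve's surface, 22 mm from its axis; on top at the start, it goes round as the sleeve rolls.
- oil_bottle: Bystander: cream oil bottle with a red spout, standing, 54 mm across, 172 mm high; origin under its middle.
- grease_tin: Bystander: green grease tin, 68 mm across, 71 mm high; origin under its middle.
- screwdriver: Bystander: screwdriver with a blue handle, 214 mm long, lying along y near the table's front edge; origin under its middle.
- bearing_a: Bystander: tapered bearing cone, 50 mm across, 18 mm high; origin under its middle.
- bearing_b: Bystander: a second bearing cone of the same kind.
- bearing_c: Bystander: a third bearing cone of the same kind, by itself on the far right.
- outer_ring: Bystander: thin steel bearing ring, 48 mm across, 12 mm high; origin under its middle.
- low_ridge (a point): Middle of the top of the low brass ridge across the lane, 2.6 mm high, at the rack's y = -88 mm, axes as the rack's. The sleeve is parked uphill of it, before a second ridge 8 mm high at y = -122 mm. Past the low ridge only the arm, swung across, keeps the sleeve from running off the lane's lower end.
Not all that is in view belongs to the job. What is shaped like the sleeve but brown is not meant.

How it is judged:
By the outcome, as a careful person would: the job done as asked, in the order asked, and still so for the second after the job is handed in, with the robot touching nothing.
It also fails if it takes over 48 s, if anything falls off the work surface, if the arm or the gripper's body presses on something with over 40 N, if the wrist force passes 120 N, or if a joint passes its speed limit or range.

## Robot

A 6-joint arm with a two-finger parallel gripper is mounted at the origin on a cart in front of the work surface, level with it; the furniture and walls round the work are solid. World frame = base frame: x ahead of the robot, y to its left, z up, the work surface at z = 0. Lengths are in m, angles in rad, forces in N, time in s.
With the tool pointing down it reaches from about 0.275 to 0.975 m from the base axis. Payload 8.4 kg.
Tool frame: the origin (TCP) lies at the very end of the fingers, on their centre line; the grasp point (between the pads) lies 19 mm behind it (r.grip_point_offset is the distance from the TCP to the grasp point, in m); z points along the fingers, y is the line along which they close (so a half turn about z gives the same grasp; the last joint's range is limited). The gripper opens to 92 mm and grips with 3 to 60 N. Pads are 20 mm wide; open, the fingers measure 128 mm over their backs; the gripper's body (75 mm by 189 mm) begins 69 mm behind the grasp point.
Start: joints at [1.109, 0.353, 1.633, -0, 1.155, -0.002], TCP at [0.277, 0.56, 0.215] pointing down, gripper open.
Joint ranges: [-2.63, 2.63], [-0.92, 2.1], [0.06, 2.66], [-1.3, 4.44], [0, 2.69], [-3.02, 3.02]. Speed limits (rad/s): [2.22, 2.22, 2.79, 3.14, 3.14, 3.14].

## Interface

Orientations are given as a rotation vector (axis times angle).
In Python, from station import sensors, vision, job, r gives the robot as it stands.
- The arm moves only by the tool send_rows, never from a script. Its argument "steps" is a list of rows, each a list of 3 entries, a list of its own where there are three numbers: the opening in per cent of the stroke, from 0 (shut) to 100 (fully open), then the shift along the world's x, y, z each as a share of 0.15 m, from -1 to 1, then the turn, a rotation vector about the world's x, y, z each as a share of pi rad, from -1 to 1. A call has 1 to 20 rows; each row shifts and turns the commanded pose from where the row before left it; what a row does not reach is not made up. A row lasts 1/10 s, in which the tool goes at most 50 mm and 8.59 degrees, less where a joint would pass 70% of its speed; a pose out of reach is approached as far as the arm can. A call with a number of a shift or a turn outside -1 to 1 is refused whole. A call with a gripper value outside its range is refused whole. The fingers move at their own pace and stop on an object; "force" is the grip in N (left out, the last holds). Time passes only in rows, so rows that do not move let the fingers close. It gives the time, the measured TCP pose, the force, the opening and the grip force at its end, in the units of the state.
- sensors.sense(): the state, without advancing time (a new reading comes with each control period).
- vision.camera(name): name is "side" or "top" or "wrist"; returns the picture (420x560x3 uint8, red, green, blue); there is no depth.
- vision.calibration(name): a dict with "camera_matrix" (3x3 intrinsics, pixels), "rvec" (rotation vector, rad) and "tvec" (3), from world to camera coordinates, as OpenCV has them. Camera axes: x right, y down, z forward; pixel columns grow to the right and rows downward; lengths in m; the calibration is good to about 2 mm. The wrist camera is an equidistant fisheye: a pixel r from the principal point sees the ray r / f radians off the axis. A picture is of the moment at which its call begins: read the wrist's pose just before it. calibration takes no time and is no camera call; for the wrist camera it gives the pose at the moment of the call.
- job.close_job(): hands the job in; it is judged then, once.
The state is a dict: "clock": time; "joints": joint angles; "qvel": joint speeds; "effort": joint torques, N m; "ee_pos": TCP position; "ee_rot": TCP orientation; "force": force on the tool from outside, world axes, zero at the start; "wrist_torque": the same for the moment, N m; "gripper_width": opening from 0.0 (shut) to 1.0 (fully open); "finger_force": force on a finger pad.
Only numpy, scipy, OpenCV 4.12 (cv2) and the standard library are available. Lean on these libraries where they do the work, as an engineer would, in place of code of your own. Each camera call takes 0.05 s, during which the arm holds its last target. There are 200 camera calls.

## Working session

There is one attempt and no reset: what is moved stays moved. The work goes in short steps, Python scripts to look and compute and a tool call to move; the robot and the scene stay as the last step left them, time stands still between calls to the robot, and variables do not carry over. Pictures are saved under pics/ and viewed, at most 10 in all, crops included, and the job is handed in when it is done.

Besides the shell and the picture viewer there is one more tool, called after ">>>" as a command line: name --argument value ..., lists and objects as JSON in quotes. send_rows: Moves the arm, as the interface text tells. Shift numbers are shares of 0.15 m and turn numbers shares of pi rad, none past 1 either way. Its arguments: {"type":"object","properties":{"steps":{"type":"array"},"force":{"type":"number"}},"required":["steps"]}

```bash
mkdir -p pics; python3 - <<'E'
from station import sensors, vision, job, r
import cv2,numpy as np
for n in ["top","side"]:
    im=vision.camera(n); cv2.imwrite(f"pics/{n}0.png",im[:,:,::-1])
    c=vision.calibration(n); print(n,c)
s=sensors.sense(); print(s)
E
```

```text
top {'camera_matrix': array([[453.98903034,   0.        , 268.23977595],
       [  0.        , 453.98903034, 214.02284298],
       [  0.        ,   0.        ,   1.        ]]), 'rvec': array([ 2.13727293, -2.08719121,  0.19901996]), 'tvec': array([-0.01115209,  0.54976688,  1.29765435])}
side {'camera_matrix': array([[544.73764376,   0.        , 281.7873898 ],
       [  0.        , 544.73764376, 210.78387854],
       [  0.        ,   0.        ,   1.        ]]), 'rvec': array([ 0.10488765,  2.70638812, -1.5332962 ]), 'tvec': array([0.5244891 , 0.07035157, 1.80273494])}
{'clock': 0.1, 'joints': array([ 1.10856350e+00,  3.53566385e-01,  1.63402812e+00, -2.16243588e-05,
        1.15521403e+00, -2.40366934e-03]), 'qvel': array([-0.00047979, -0.00171854, -0.00355352, -0.00026517, -0.00057156,
       -0.00028658]), 'effort': array([ 5.22245718e-04, -5.94906485e+01, -3.34932411e+01,  6.98610465e-02,
        1.82534067e-02,  5.55648541e-06]), 'ee_pos': array([0.27718726, 0.55968855, 0.21396012]), 'ee_rot': array([-7.15878316e-01, -3.05867312e+00,  1.86558976e-03]), 'force': array([-5.99462363e-01, -6.62196832e-04,  1.16932476e+00]), 'wrist_torque': array([-0.02794803,  0.0202234 , -0.0288663 ]), 'finger_force': 0.0, 'gripper_width': 0.9944134723455048}
```

View pics/top0.png

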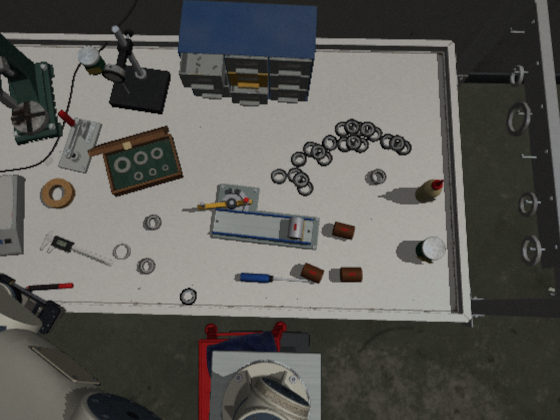

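View pics/side0.png

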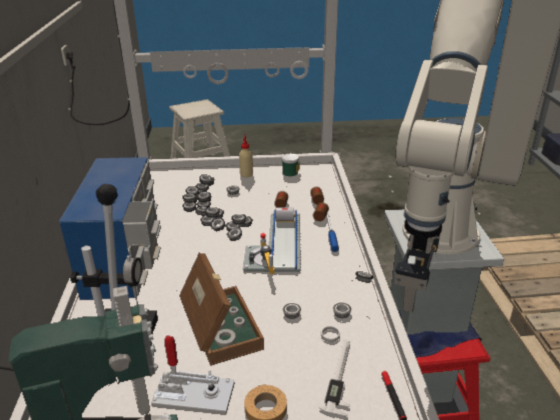

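The top view shows the rack at about (212–318, 210–247), with the sleeve at (297, 229), the hinge near (232, 203) and the arm pointing left to (183, 208). So the rack's +y is world +y. The side view shows the rack at (245–300, 205–270). I'll enlarge both.

```bash
python3 - <<'E'
import cv2
a=cv2.imread("pics/top0.png")[178:258,178:328]; cv2.imwrite("pics/topc.png",cv2.resize(a,None,fx=5,fy=5,interpolation=cv2.INTER_CUBIC))
a=cv2.imread("pics/side0.png")[198:282,232:312]; cv2.imwrite("pics/sidec.png",cv2.resize(a,None,fx=7,fy=7,interpolation=cv2.INTER_CUBIC))
E
```

```text
(no output)
```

View pics/topc.png

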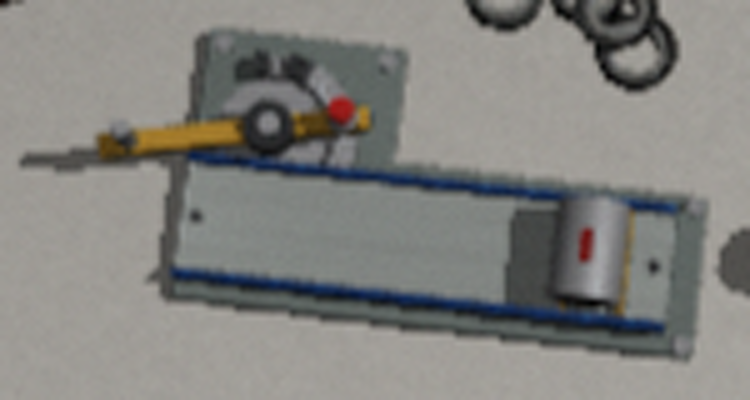

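View pics/sidec.png

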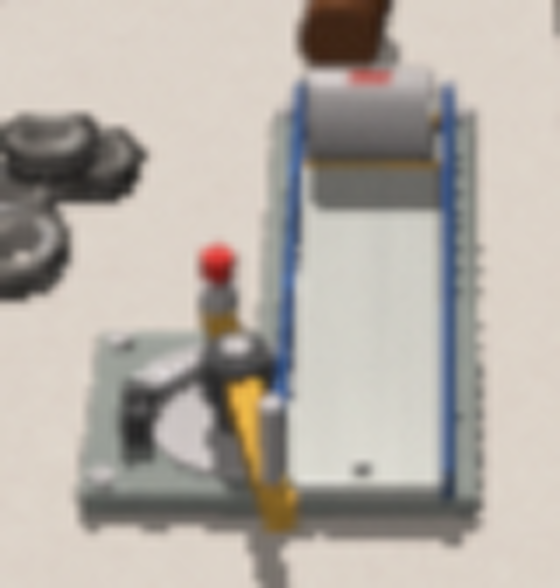

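The crops show these points, as (top crop; side crop):
- Knob: (341,108; 217,255)
- Post top: (122,127; 270,402)
- Red sleeve mark: (587,245; 370,76)
- Hinge nut: (267,120; 236,345)

The plate corners in the top crop are (707,203), (690,355) and (165,297). Next I'll triangulate these and fit the rack pose.

```bash
cat > h.py <<'E'
import cv2,numpy as np
from scipy.optimize import least_squares
from station import sensors, vision, job, r
C={n:vision.calibration(n) for n in("top","side")}
def proj(n,P): c=C[n]; return cv2.projectPoints(np.atleast_2d(np.float64(P)),c["rvec"],c["tvec"],c["camera_matrix"],None)[0][:,0]
def t(p): return (np.array(p)+.5)/5-.5+178
def s(p): return (np.array(p)+.5)/7-.5+np.array([232,198])
def tri(a,b): return least_squares(lambda P:np.r_[proj("top",P)[0]-a,proj("side",P)[0]-b],[.55,.1,.05])
def Rz(a): return np.array([[np.cos(a),-np.sin(a)],[np.sin(a),np.cos(a)]])
E
python3 - <<'E'
from h import *
obs={"knob":((341,108),(217,255)),"post":((122,127),(270,402)),"mark":((587,245),(370,76)),"nut":((267,120),(236,345))}
for k,(a,b) in obs.items():
    q=tri(t(a),s(b)); print(k,q.x.round(4),"res",np.abs(q.fun).max().round(2))
def model(p):
    x,y,a,th=p; T=lambda u,z: np.r_[Rz(a)@np.array(u)+[x,y],z]
    h=np.array([.055,.100]); d=np.array([-np.sin(th),np.cos(th)])
    return {"knob":T(h-.045*d,.0745),"post":T(h+.085*d,.085),"mark":T((0,-.102),.0725),
     "c1":T((.05,-.17),.012),"c2":T((-.05,-.17),.012),"c3":T((-.05,.15),.012),"hinge":T(h,.047)}
cor={"c1":(707,203),"c2":(690,355),"c3":(165,297)}
def f(p):
    m=model(p);e=[]
    for k in("knob","post","mark"): e+=[proj("top",m[k])[0]-t(obs[k][0]),proj("side",m[k])[0]-s(obs[k][1])]
    for k in cor: e+=[proj("top",m[k])[0]-t(cor[k])]
    return np.concatenate(e)
q=least_squares(f,[.55,.1,0,.1],loss="soft_l1"); print(q.x.round(4),f(q.x).round(1))
for k,v in model(q.x).items(): print(k,v.round(4))
print(cv2.Rodrigues(sensors.sense()["ee_rot"])[0].round(3))
E
```

```text
knob [0.5898 0.0693 0.0707] res 0.06
post [0.5731 0.1968 0.0816] res 0.01
mark [ 0.5109 -0.0775  0.0711] res 0.01
nut [0.5846 0.1146 0.054 ] res 0.27
[ 0.5194  0.0213 -0.0962  0.2252] [-0.7 -0.2  0.  -0.7 -1.2 -0.2  0.1 -0.3  0.9  0.4  0.3 -0.8 -0.3 -1.2
 -0.1  0.6  0.3 -0.3]
knob [0.5895 0.071  0.0745]
post [0.5728 0.1999 0.085 ]
mark [ 0.5096 -0.0802  0.0725]
c1 [ 0.5528 -0.1527  0.012 ]
c2 [ 0.4533 -0.1431  0.012 ]
c3 [0.484  0.1755 0.012 ]
hinge [0.5837 0.1156 0.047 ]
[[-0.896  0.444 -0.001]
 [ 0.444  0.896 -0.001]
 [-0.    -0.001 -1.   ]]
```

The fit agrees to about 3 mm: hinge near (0.584, 0.115), post near (0.573, 0.198), rack yaw −0.096 rad. I'll move above the far (+x) side of the post with the fingers shut.

>>> send_rows --steps '[[0,[0.181,-0.2,0],[0,0,0.0157]],[0,[0.181,-0.2,0],[0,0,0.0157]],[0,[0.181,-0.2,0],[0,0,0.0157]],[0,[0.181,-0.2,0],[0,0,0.0157]],[0,[0.181,-0.2,0],[0,0,0.0157]],[0,[0.181,-0.2,0],[0,0,0.0157]],[0,[0.181,-0.2,0],[0,0,0.0157]],[0,[0.181,-0.2,0],[0,0,0.0157]],[0,[0.181,-0.2,0],[0,0,0.0157]],[0,[0.181,-0.2,0],[0,0,0.0157]],[0,[0.181,-0.2,0],[0,0,0.0157]],[0,[0.181,-0.2,0],[0,0,0.0157]],[0,[0,0,0],[0,0,0]],[0,[0,0,0],[0,0,0]]]' --force 20

```text
clock: 1.5
ee_pos: [0.6031, 0.1994, 0.214]
ee_rot: [0.203, -3.134, -0.0]
force: [0.3, 0.7, -0.6]
gripper_width: 0.006
finger_force: 0.0
```

```bash
python3 - <<'E'
from h import *
im=vision.camera("wrist"); cv2.imwrite("pics/w1.png",im[:,:,::-1]); c=vision.calibration("wrist"); print(c)
K=c["camera_matrix"]
for n,P in dict(hinge=[.5837,.1156,.047],post=[.5728,.1985,.085],knob=[.5895,.071,.0745],mark=[.51,-.079,.0725]).items():
    q=cv2.fisheye.projectPoints(np.float64([[P]]),c["rvec"],c["tvec"],K,np.zeros(4))[0]; print(n,q.ravel().round())
E
```

```text
{'camera_matrix': array([[325.1922621 ,   0.        , 281.48895152],
       [  0.        , 325.1922621 , 208.3230319 ],
       [  0.        ,   0.        ,   1.        ]]), 'rvec': array([-1.95110269, -2.22203423, -0.29120176]), 'tvec': array([-0.11962547, -0.6327551 ,  0.23038951])}
hinge [206. 164.]
post [285. 168.]
knob [157. 169.]
mark [50. 90.]
```

View pics/w1.png

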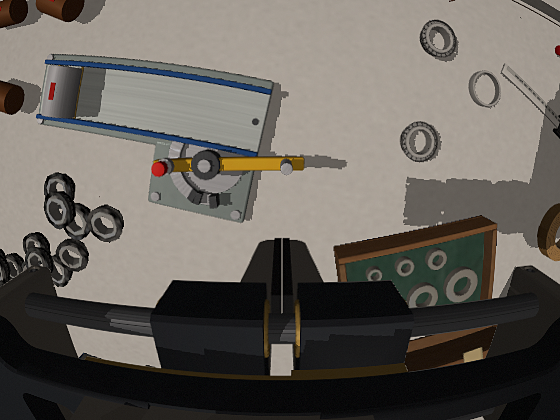

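The wrist view puts the hinge at (205,164), post (286,167), knob (159,169) and mark (52,91). All are within 2 px of what the fit predicts, so I'll descend beside the post.

>>> send_rows --steps '[[0,[0,0,-0.26],[0,0,0]],[0,[0,0,-0.26],[0,0,0]],[0,[0,0,-0.26],[0,0,0]],[0,[0,0,-0.26],[0,0,0]],[0,[0,0,0],[0,0,0]],[0,[0,0,0],[0,0,0]]]'

```text
clock: 2.15
ee_pos: [0.6024, 0.201, 0.0589]
ee_rot: [0.209, -3.133, 0.0]
force: [-0.3, -0.0, 1.5]
gripper_width: 0.003
finger_force: 0.0
```

```bash
python3 - <<'E'
from h import *
s=sensors.sense(); print(s["ee_pos"].round(4),s["force"].round(2),s["joints"].round(3))
H=np.array([.5837,.1150])
def tcp(p): return H+.085*np.array([-np.sin(p),np.cos(p)])+.016*np.array([np.cos(p),np.sin(p)])
prev=tcp(.13); print("start",prev)
for p in np.arange(.2,1.75,.1 if 0 else .07):
    q=tcp(p); print(round(p,2),q.round(4),((q-prev)/.15).round(3)); prev=q
print(.07/np.pi)
E
```

```text
[0.6024 0.201  0.0589] [-0.31 -0.04  1.48] [ 0.32   0.544  1.724  0.     0.876 -1.384]
start [0.58854609 0.20135691]
0.2 [0.5825 0.2015] [-0.04   0.001]
0.27 [0.5764 0.2012] [-0.04  -0.002]
0.34 [0.5704 0.2005] [-0.04  -0.005]
0.41 [0.5645 0.1993] [-0.04  -0.008]
0.48 [0.5586 0.1978] [-0.039 -0.01 ]
0.55 [0.5529 0.1958] [-0.038 -0.013]
0.62 [0.5473 0.1935] [-0.037 -0.016]
0.69 [0.5419 0.1907] [-0.036 -0.018]
0.76 [0.5367 0.1876] [-0.035 -0.021]
0.83 [0.5318 0.1842] [-0.033 -0.023]
0.9 [0.5271 0.1804] [-0.031 -0.025]
0.97 [0.5226 0.1762] [-0.03  -0.027]
1.04 [0.5185 0.1718] [-0.028 -0.029]
1.11 [0.5147 0.1671] [-0.025 -0.031]
1.18 [0.5112 0.1622] [-0.023 -0.033]
1.25 [0.5081 0.157 ] [-0.021 -0.035]
1.32 [0.5053 0.1516] [-0.018 -0.036]
1.39 [0.503 0.146] [-0.016 -0.037]
1.46 [0.501  0.1403] [-0.013 -0.038]
1.53 [0.4994 0.1345] [-0.01  -0.039]
1.6 [0.4983 0.1285] [-0.008 -0.04 ]
1.67 [0.4975 0.1225] [-0.005 -0.04 ]
1.74 [0.4972 0.1165] [-0.002 -0.04 ]
0.02228169203286535
```

>>> send_rows --steps '[[0,[-0.03,0,0],[0,0,0]],[0,[-0.03,0,0],[0,0,0]],[0,[-0.033,0,0],[0,0,0]],[0,[-0.04,0.001,0],[0,0,0.0223]],[0,[-0.04,-0.002,0],[0,0,0.0223]],[0,[-0.04,-0.005,0],[0,0,0.0223]],[0,[-0.04,-0.008,0],[0,0,0.0223]]]'

```text
clock: 2.85
ee_pos: [0.5669, 0.1992, 0.0603]
ee_rot: [-0.646, 3.069, 0.002]
force: [4.3, 3.5, -1.5]
gripper_width: 0.009
finger_force: 2.4
```

>>> send_rows --steps '[[0,[-0.039,-0.01,0],[0,0,0.0223]],[0,[-0.038,-0.013,0],[0,0,0.0223]],[0,[-0.037,-0.016,0],[0,0,0.0223]],[0,[-0.036,-0.018,0],[0,0,0.0223]]]'

```text
clock: 3.25
ee_pos: [0.5438, 0.1907, 0.0601]
ee_rot: [-1.068, 2.95, 0.002]
force: [2.2, 4.5, 2.3]
gripper_width: 0.003
finger_force: 2.4
```

>>> send_rows --steps '[[0,[-0.0175,-0.0105,0],[0,0,0.0111]],[0,[-0.0175,-0.0105,0],[0,0,0.0111]],[0,[-0.0165,-0.0115,0],[0,0,0.0111]],[0,[-0.0165,-0.0115,0],[0,0,0.0111]]]'

```text
clock: 3.65
ee_pos: [0.5333, 0.1838, 0.06]
ee_rot: [-1.27, 2.87, 0.001]
force: [0.6, 2.6, 0.6]
gripper_width: 0.005
finger_force: 0.9
```

>>> send_rows --steps '[[0,[-0.0155,-0.0125,0],[0,0,0.0111]],[0,[-0.0155,-0.0125,0],[0,0,0.0111]],[0,[-0.015,-0.0135,0],[0,0,0.0111]],[0,[-0.015,-0.0135,0],[0,0,0.0111]]]'

```text
clock: 4.05
ee_pos: [0.5241, 0.1758, 0.06]
ee_rot: [-1.467, 2.775, 0.0]
force: [1.4, 3.3, 2.1]
gripper_width: 0.006
finger_force: 1.8
```

>>> send_rows --steps '[[0,[-0.014,-0.0145,0],[0,0,0.0111]],[0,[-0.014,-0.0145,0],[0,0,0.0111]]]'

```text
clock: 4.25
ee_pos: [0.5202, 0.1717, 0.06]
ee_rot: [-1.562, 2.721, 0.0]
force: [1.0, 7.1, -0.6]
gripper_width: 0.008
finger_force: 3.3
```

>>> send_rows --steps '[[0,[-0.0125,-0.0155,0],[0,0,0.0111]],[0,[-0.0125,-0.0155,0],[0,0,0.0111]]]'

```text
clock: 4.45
ee_pos: [0.5168, 0.1678, 0.06]
ee_rot: [-1.655, 2.664, 0.001]
force: [2.3, 9.9, -0.8]
gripper_width: 0.006
finger_force: 5.3
```

>>> send_rows --steps '[[0,[-0.0115,-0.0165,0],[0,0,0.0111]],[0,[-0.0115,-0.0165,0],[0,0,0.0111]]]'

```text
clock: 4.65
ee_pos: [0.5134, 0.163, 0.06]
ee_rot: [-1.746, 2.605, 0.001]
force: [1.7, 14.1, -1.2]
gripper_width: 0.003
finger_force: 6.7
```

>>> send_rows --steps '[[0,[-0.0105,-0.0175,0],[0,0,0.0111]],[0,[-0.0105,-0.0175,0],[0,0,0.0111]]]'

```text
clock: 4.85
ee_pos: [0.5098, 0.1573, 0.06]
ee_rot: [-1.837, 2.543, 0.0]
force: [0.5, 3.2, 1.3]
gripper_width: 0.007
finger_force: 1.7
```

>>> send_rows --steps '[[0,[-0.009,-0.018,0],[0,0,0.0111]],[0,[-0.009,-0.018,0],[0,0,0.0111]]]'

```text
clock: 5.05
ee_pos: [0.5067, 0.151, 0.0598]
ee_rot: [-1.926, 2.478, -0.001]
force: [-0.0, 3.8, 1.6]
gripper_width: 0.004
finger_force: 1.7
```

>>> send_rows --steps '[[0,[-0.004,-0.009,0],[0,0,0.0055]],[0,[-0.004,-0.009,0],[0,0,0.0055]],[0,[-0.004,-0.009,0],[0,0,0.0055]]]'

```text
clock: 5.35
ee_pos: [0.5043, 0.1463, 0.0589]
ee_rot: [-1.991, 2.43, -0.0]
force: [0.5, 0.3, 0.3]
gripper_width: 0.005
finger_force: 0.0
```

>>> send_rows --steps '[[0,[-0.004,-0.009,0],[0,0,0.0055]],[0,[-0.0035,-0.0095,0],[0,0,0.0055]],[0,[-0.0035,-0.0095,0],[0,0,0.0055]]]'

```text
clock: 5.65
ee_pos: [0.5024, 0.142, 0.0585]
ee_rot: [2.054, -2.377, -0.0]
force: [-0.5, -0.1, -0.3]
gripper_width: 0.009
finger_force: 0.0
```

>>> send_rows --steps '[[0,[-0.0025,-0.0095,0],[0,0,0.0055]],[0,[-0.0025,-0.0095,0],[0,0,0.0055]]]'

```text
clock: 5.85
ee_pos: [0.5018, 0.1392, 0.0585]
ee_rot: [2.095, -2.341, -0.0]
force: [0.2, 0.2, -0.2]
gripper_width: 0.005
finger_force: 0.0
```

>>> send_rows --steps '[[0,[-0.0025,-0.0095,0],[0,0,0.0055]]]'

```text
clock: 5.95
ee_pos: [0.5015, 0.1378, 0.0585]
ee_rot: [2.115, -2.323, -0.0]
force: [0.5, 0.3, -0.3]
gripper_width: 0.007
finger_force: 0.0
```

>>> send_rows --steps '[[0,[-0.002,-0.007,0],[0,0,0]]]'

```text
clock: 6.05
ee_pos: [0.5012, 0.1367, 0.0585]
ee_rot: [2.114, -2.324, -0.0]
force: [1.3, 0.4, -0.9]
gripper_width: 0.004
finger_force: 0.0
```

```bash
python3 - <<'E'
from h import *
im=vision.camera("wrist"); c=vision.calibration("wrist")
sd=vision.camera("side")
a=cv2.resize(im[60:320,160:420],None,fx=1.5,fy=1.5); b=cv2.resize(sd[198:276,232:310],(390,390),interpolation=cv2.INTER_CUBIC)
cv2.imwrite("pics/w2.png",np.hstack([a,b])[:,:,::-1])
H=np.array([.5837,.1155])
P=lambda R,p,z: np.r_[H+R*np.array([-np.sin(p),np.cos(p)]),z]
for p in (1.4,1.45,1.5,1.55,1.6):
    pr=lambda X:((cv2.fisheye.projectPoints(np.float64([[X]]),c["rvec"],c["tvec"],c["camera_matrix"],np.zeros(4))[0].ravel()-[160,60])*1.5).round()
    print(p,"post",pr(P(.085,p,.085)),"knob home/track",pr(P(-.045,p,.07)),pr(P(-.045,p,.0745)), "side", ((proj("side",P(-.045,p,.07))[0]-[232,198])*5).round()+[390,0],((proj("side",P(-.045,p,.0785))[0]-[232,198])*5).round()+[390,0],((proj("side",P(.085,p,.085))[0]-[232,198])*5).round()+[390,0])
E
```

```text
1.4 post [188. 305.] knob home/track [-133.  256.] [-139.  260.] side [482. 219.] [481. 207.] [697. 209.]
1.45 post [189. 293.] knob home/track [-132.  261.] [-138.  265.] side [481. 221.] [481. 210.] [698. 205.]
1.5 post [189. 281.] knob home/track [-131.  266.] [-137.  270.] side [481. 223.] [480. 212.] [698. 201.]
1.55 post [189. 268.] knob home/track [-130.  272.] [-136.  275.] side [481. 225.] [480. 214.] [697. 197.]
1.6 post [187. 256.] knob home/track [-129.  277.] [-134.  281.] side [481. 228.] [480. 216.] [697. 193.]
```

View pics/w2.png

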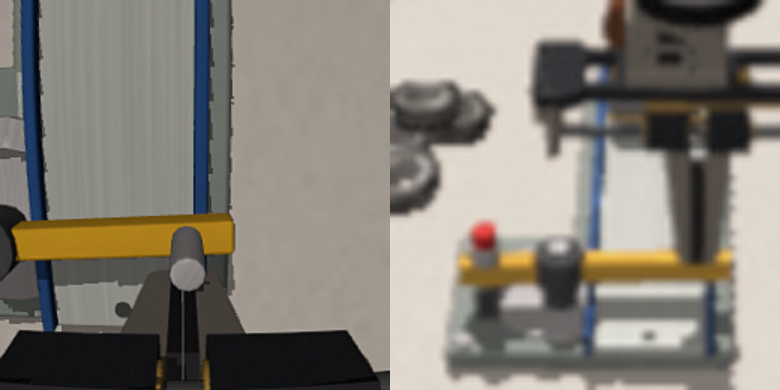

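In the left (wrist) half, the bar lies across the lane with the post top at (187,275), so φ≈1.52. In the right (side) half, the knob top is at (484,225), which looks like home height. I'll confirm it by feeling gently for the stop.

>>> send_rows --steps '[[0,[0,-0.008,0],[0,0,0]],[0,[0,0,0],[0,0,0]]]'

```text
clock: 6.35
ee_pos: [0.5013, 0.1357, 0.0586]
ee_rot: [-2.113, 2.325, 0.0]
force: [-0.4, 0.2, -0.9]
gripper_width: 0.001
finger_force: 0.1
```

>>> send_rows --steps '[[0,[0,-0.007,0],[0,0,0]],[0,[0,0,0],[0,0,0]]]'

```text
clock: 6.55
ee_pos: [0.5012, 0.1349, 0.0586]
ee_rot: [-2.113, 2.325, 0.001]
force: [-0.7, 3.7, 0.6]
gripper_width: 0.0
finger_force: 1.5
```

```bash
python3 - <<'E'
from h import *
def red(im,box):
    x0,y0,x1,y1=box; a=im[y0:y1,x0:x1].astype(int); m=(a[...,0]>120)&(a[...,0]>1.8*a[...,1])&(a[...,0]>1.8*a[...,2])
    ys,xs=np.nonzero(m); return xs.mean()+x0,ys.mean()+y0,len(xs)
def est(tp,sd):
    q=tri(np.array(tp[:2]),np.array(sd[:2])); return q.x.round(4)
t0=cv2.imread("pics/top0.png")[:,:,::-1]; s0=cv2.imread("pics/side0.png")[:,:,::-1]
bx=(240,230,285,262) 
a=red(s0,(255,225,275,245)); at=red(t0,(240,192,256,208)); print(a,at,est(at,a))
s1=vision.camera("side"); t1=vision.camera("top")
b=red(s1,(240,230,265,260)); print(b)
try:
    bt=red(t1,(225,185,256,215)); print(bt,est(bt,b))
except Exception as e: print(e)
H=np.array([.5837,.1155])
for p in (1.48,1.52,1.56):
    for z in (.066,.0705,.0745): print(p,z,proj("side",np.r_[H-.045*np.array([-np.sin(p),np.cos(p)]),z])[0].round(2))
E
```

```text
(np.float64(262.46666666666664), np.float64(234.86666666666667), 15) (np.float64(245.94117647058823), np.float64(199.1764705882353), 17) [0.5904 0.0691 0.0675]
(np.float64(250.25), np.float64(244.625), 16)
Residuals are not finite in the initial point.
1.48 0.066 [250.27 243.61]
1.48 0.0705 [250.21 242.37]
1.48 0.0745 [250.16 241.26]
1.52 0.066 [250.24 243.95]
1.52 0.0705 [250.18 242.7 ]
1.52 0.0745 [250.13 241.6 ]
1.56 0.066 [250.23 244.29]
1.56 0.0705 [250.18 243.04]
1.56 0.0745 [250.13 241.94]<stdin>:4: RuntimeWarning: Mean of empty slice.
  ret = ret.dtype.type(ret / rcount)
```

The knob centroid is about 4 mm lower than on the plain track, so the plunger is home. One more gentle press will confirm the stop.

>>> send_rows --steps '[[0,[0,-0.005,0],[0,0,0]],[0,[0,0,0],[0,0,0]]]'

```text
clock: 6.85
ee_pos: [0.5011, 0.1344, 0.0586]
ee_rot: [-2.113, 2.325, 0.001]
force: [-0.4, 6.2, 0.4]
gripper_width: 0.004
finger_force: 2.9
```

>>> send_rows --steps '[[0,[0,-0.004,0],[0,0,0]],[0,[0,0,0],[0,0,0]]]'

```text
clock: 7.05
ee_pos: [0.5012, 0.134, 0.0586]
ee_rot: [-2.112, 2.324, 0.001]
force: [-2.8, 7.3, 0.7]
gripper_width: 0.005
finger_force: 3.7
```

>>> send_rows --steps '[[0,[0,-0.006,0],[0,0,0]],[0,[0,0,0],[0,0,0]]]'

```text
clock: 7.25
ee_pos: [0.5011, 0.1335, 0.0586]
ee_rot: [-2.112, 2.325, 0.002]
force: [-1.6, 10.4, -0.4]
gripper_width: 0.008
finger_force: 4.9
```

The arm holds firmly at 10 N. Now I'll back off, lift, turn the tool along the lane and go above the sleeve.

>>> send_rows --steps '[[0,[0,0.067,0],[0,0,0]],[0,[0,0,0.3],[0,0,0]],[0,[0,0,0.3],[0,0,-0.045]],[0,[0,0,0],[0,0,-0.0455]],[0,[0,0,0],[0,0,-0.0455]],[0,[0.0067,-0.192,0],[0,0,-0.0455]],[0,[0.0067,-0.192,0],[0,0,-0.0455]],[0,[0.0067,-0.192,0],[0,0,-0.0455]],[0,[0.0067,-0.192,0],[0,0,-0.0455]],[0,[0.0067,-0.192,0],[0,0,-0.0455]],[0,[0.0067,-0.192,0],[0,0,-0.0455]],[0,[0.0067,-0.192,0],[0,0,-0.0455]],[0,[0.0067,-0.192,0],[0,0,-0.0455]],[0,[0,0,0],[0,0,0]],[0,[0,0,0],[0,0,0]]]'

```text
clock: 8.75
ee_pos: [0.5091, -0.0882, 0.1485]
ee_rot: [-0.148, -3.138, 0.0]
force: [0.2, -0.3, -0.1]
gripper_width: 0.005
finger_force: 0.0
```

```bash
python3 - <<'E'
from h import *
s=sensors.sense(); print(s["ee_pos"].round(4),cv2.Rodrigues(s["ee_rot"])[0][:,1].round(3),s["joints"].round(2))
im=vision.camera("wrist"); c=vision.calibration("wrist"); sd=vision.camera("side")
pr=lambda X:cv2.fisheye.projectPoints(np.float64([[X]]),c["rvec"],c["tvec"],c["camera_matrix"],np.zeros(4))[0].ravel().round()
print("mark",pr([.5098,-.079,.0725]),"tcp",pr(s["ee_pos"]))
a=im; b=cv2.resize(sd[198:276,232:276],(237,420),interpolation=cv2.INTER_CUBIC)
cv2.imwrite("pics/w3.png",np.hstack([a,b])[:,:,::-1])
E
```

```text
[ 0.5091 -0.0882  0.1485] [ 0.094  0.996 -0.   ] [-0.17  0.26  1.93 -0.    0.95 -1.65]
mark [293. 214.] tcp [282. 251.]
```

View pics/w3.png

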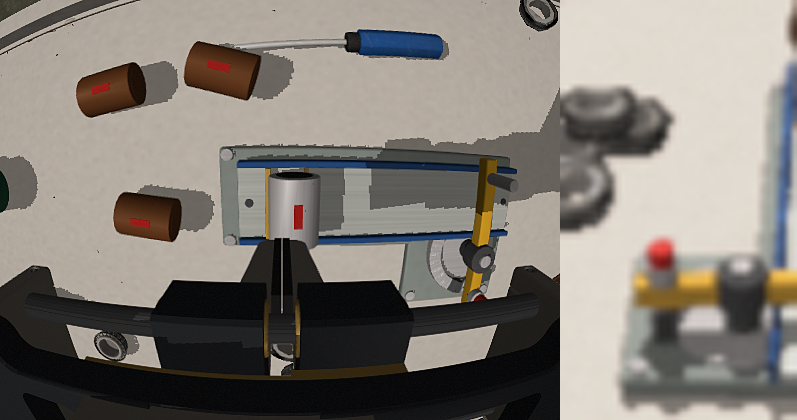

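The wrist picture shows the bar across the lane at (488,160)–(470,300). The sleeve is under the fingertip, with its mark at (298,217), 2–3 mm beyond prediction. The side crop again shows the knob low at (660,250). I'll descend onto the sleeve's top.

>>> send_rows --steps '[[0,[0,0.012,-0.23],[0,0,0]],[0,[0,0,-0.22],[0,0,0]],[0,[0,0,-0.02],[0,0,0]],[0,[0,0,0],[0,0,0]],[0,[0,0,0],[0,0,0]]]'

```text
clock: 9.35
ee_pos: [0.5102, -0.0859, 0.0793]
ee_rot: [0.147, 3.137, -0.0]
force: [0.3, -0.1, 0.6]
gripper_width: 0.003
finger_force: 0.0
```

>>> send_rows --steps '[[0,[0,0,-0.015],[0,0,0]],[0,[0,0,0],[0,0,0]]]'

```text
clock: 9.55
ee_pos: [0.5099, -0.0863, 0.0768]
ee_rot: [0.149, 3.136, -0.0]
force: [0.2, 0.3, 0.1]
gripper_width: 0.009
finger_force: 0.0
```

>>> send_rows --steps '[[0,[0,0,-0.008],[0,0,0]],[0,[0,0,0],[0,0,0]]]'

```text
clock: 9.75
ee_pos: [0.5093, -0.0862, 0.0749]
ee_rot: [0.149, 3.138, -0.0]
force: [-0.2, 0.9, 0.2]
gripper_width: 0.005
finger_force: 0.0
```

>>> send_rows --steps '[[0,[0,0,-0.01],[0,0,0]],[0,[0,0,0],[0,0,0]]]'

```text
clock: 9.95
ee_pos: [0.5092, -0.0862, 0.073]
ee_rot: [-0.15, -3.138, -0.0]
force: [0.9, -0.4, -0.7]
gripper_width: 0.007
finger_force: 0.0
```

>>> send_rows --steps '[[0,[0,0,-0.006],[0,0,0]],[0,[0,0,0],[0,0,0]]]'

```text
clock: 10.15
ee_pos: [0.5093, -0.0863, 0.0725]
ee_rot: [0.149, 3.138, -0.0]
force: [-2.1, -0.1, 4.8]
gripper_width: 0.003
finger_force: 2.6
```

>>> send_rows --steps '[[0,[0,0,-0.005],[0,0,0]],[0,[0,0,0],[0,0,0]]]'

```text
clock: 10.35
ee_pos: [0.5094, -0.0863, 0.0724]
ee_rot: [0.149, 3.138, -0.0]
force: [-4.4, -0.1, 12.0]
gripper_width: 0.005
finger_force: 6.4
```

>>> send_rows --steps '[[0,[0.002,0.02,0],[0,0,0]],[0,[0,0,0],[0,0,0]]]'

```text
clock: 10.55
ee_pos: [0.5099, -0.0837, 0.0726]
ee_rot: [0.148, 3.137, -0.002]
force: [-3.5, -3.7, 14.3]
gripper_width: 0.006
finger_force: 7.4
```

>>> send_rows --steps '[[0,[0.002,0.02,0.003],[0,0,0]],[0,[0,0,0],[0,0,0]]]'

```text
clock: 10.75
ee_pos: [0.5102, -0.0806, 0.0732]
ee_rot: [0.148, 3.137, -0.001]
force: [-3.9, -2.0, 16.4]
gripper_width: 0.005
finger_force: 8.5
```

>>> send_rows --steps '[[0,[0.002,0.02,0.003],[0,0,0]],[0,[0,0,0],[0,0,0]]]'

```text
clock: 10.95
ee_pos: [0.5105, -0.0775, 0.0737]
ee_rot: [0.149, 3.137, -0.001]
force: [-4.4, -1.6, 17.8]
gripper_width: 0.003
finger_force: 8.8
```

>>> send_rows --steps '[[0,[0.002,0.02,0.004],[0,0,0]],[0,[0,0,0],[0,0,0]]]'

```text
clock: 11.15
ee_pos: [0.5108, -0.0743, 0.0741]
ee_rot: [0.149, 3.137, -0.001]
force: [-4.0, -1.6, 14.6]
gripper_width: 0.005
finger_force: 7.6
```

>>> send_rows --steps '[[0,[0.002,0.02,0.003],[0,0,0]],[0,[0,0,0],[0,0,0]]]'

```text
clock: 11.35
ee_pos: [0.511, -0.0712, 0.0744]
ee_rot: [0.149, 3.138, -0.0]
force: [-4.2, 0.5, 12.7]
gripper_width: 0.003
finger_force: 6.6
```

>>> send_rows --steps '[[0,[0.002,0.02,0.002],[0,0,0]],[0,[0,0,0],[0,0,0]]]'

```text
clock: 11.55
ee_pos: [0.5113, -0.0681, 0.0746]
ee_rot: [0.149, 3.138, -0.0]
force: [-2.7, -0.1, 12.3]
gripper_width: 0.004
finger_force: 5.8
```

>>> send_rows --steps '[[0,[0.002,0.02,0],[0,0,0]],[0,[0,0,0],[0,0,0]]]'

```text
clock: 11.75
ee_pos: [0.5116, -0.0651, 0.0746]
ee_rot: [0.149, 3.138, -0.0]
force: [-3.1, 0.4, 12.8]
gripper_width: 0.005
finger_force: 6.2
```

>>> send_rows --steps '[[0,[0.002,0.02,0],[0,0,0]],[0,[0,0,0],[0,0,0]]]'

```text
clock: 11.95
ee_pos: [0.5119, -0.062, 0.0746]
ee_rot: [0.149, 3.138, 0.0]
force: [-4.1, 0.6, 12.2]
gripper_width: 0.005
finger_force: 6.1
```

>>> send_rows --steps '[[0,[0.002,0.02,0],[0,0,0]],[0,[0,0,0],[0,0,0]]]'

```text
clock: 12.15
ee_pos: [0.5122, -0.059, 0.0746]
ee_rot: [0.149, 3.138, 0.0]
force: [-3.0, 0.1, 11.3]
gripper_width: 0.007
finger_force: 5.7
```

>>> send_rows --steps '[[0,[0.002,0.02,0],[0,0,0]],[0,[0.002,0.02,0],[0,0,0]],[0,[0,0,0],[0,0,0]]]'

```text
clock: 12.45
ee_pos: [0.5128, -0.0528, 0.0742]
ee_rot: [0.149, 3.138, 0.0]
force: [-1.2, 1.7, 6.2]
gripper_width: 0.005
finger_force: 3.3
```

>>> send_rows --steps '[[0,[0.002,0.025,0],[0,0,0]],[0,[0,0,0.1],[0,0,0]],[0,[0,0,0.3],[0,0,0]],[0,[0,0,0.3],[0,0,0]],[0,[0,0,0],[0,0,0]],[0,[0,0,0],[0,0,0]],[0,[0,0,0],[0,0,0]],[0,[0,0,0],[0,0,0]],[0,[0,0,0],[0,0,0]],[0,[0,0,0],[0,0,0]],[0,[0,0,0],[0,0,0]],[0,[0,0,0],[0,0,0]],[0,[0,0,0],[0,0,0]],[0,[0,0,0],[0,0,0]],[0,[0,0,0],[0,0,0]]]'

```text
clock: 13.95
ee_pos: [0.5129, -0.0494, 0.1788]
ee_rot: [0.149, 3.138, -0.0]
force: [-0.1, -0.1, -0.1]
gripper_width: 0.007
finger_force: 0.0
```

```bash
python3 - <<'E'
from h import *
im=vision.camera("wrist"); sd=vision.camera("side"); print(sensors.sense()["ee_pos"])
b=cv2.resize(sd[190:280,232:312],(373,420),interpolation=cv2.INTER_CUBIC)
cv2.imwrite("pics/w4.png",np.hstack([im[:,140:],b])[:,:,::-1])
E
```

```text
[ 0.51289355 -0.04942591  0.17877458]
```

View pics/w4.png

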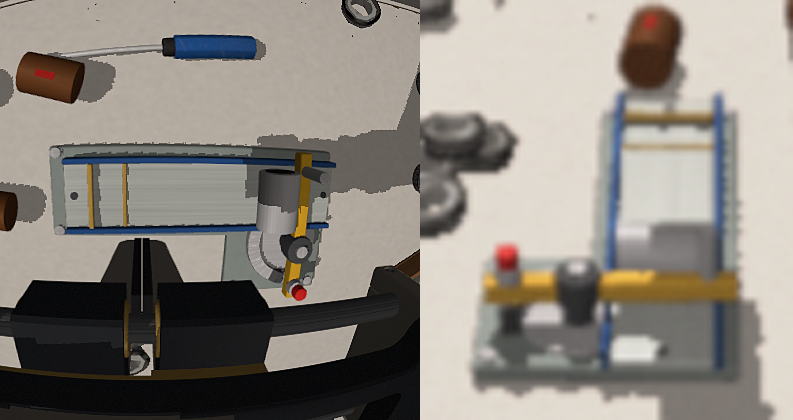

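The sleeve has run down the lane and lies against the bar: wrist (278,200), side (665,245). I'll let it settle, check that nothing moves, and hand in.

>>> send_rows --steps '[[0,[0,0,0.1],[0,0,0]],[0,[0,0,0],[0,0,0]],[0,[0,0,0],[0,0,0]],[0,[0,0,0],[0,0,0]],[0,[0,0,0],[0,0,0]],[0,[0,0,0],[0,0,0]],[0,[0,0,0],[0,0,0]],[0,[0,0,0],[0,0,0]],[0,[0,0,0],[0,0,0]],[0,[0,0,0],[0,0,0]]]'

```text
clock: 15.05
ee_pos: [0.5129, -0.0494, 0.1937]
ee_rot: [0.149, 3.138, 0.0]
force: [0.6, 0.9, -0.3]
gripper_width: 0.003
finger_force: 0.0
```

```bash
python3 - <<'E'
from h import *
import time
f=lambda: vision.camera("side")[225:262,240:300].astype(int)
a=f(); [vision.camera("side") for _ in range(8)]; b=f(); d=np.abs(a-b).max(2); print(d.max(),(d>20).sum())
m=(b[...,0]>120)&(b[...,0]>1.8*b[...,1]); ys,xs=np.nonzero(m[:,:20]); print("knob row",ys.mean()+225)
s=sensors.sense(); print(s["clock"],s["force"].round(1))
if (d>20).sum()<5: print(job.close_job())
E
```

```text
4 0
knob row 244.625
15.55 [-0.3 -0.7  0.1]
the job is handed in; nothing more can be done
None
```

The job is handed in at about 15.6 s of the 48 s: the stop arm is home across the lane with its red knob dropped, and the sleeve rolled over the low ridge and rests still against it, with readings of at most about 14 N pushing the arm and 18 N on the sleeve.

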